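Load a copper lantern roof into its hexagonal nest and cap it

ROBOT

A 7-joint arm with a two-finger parallel gripper is mounted at the origin on the work surface. World frame = base frame: x ahead of the robot, y to its left, z up, the work surface at z = 0. Lengths are in m, angles in rad, forces in N, time in s.
With the tool pointing down it reaches from about 0.35 to 0.9 m from the base axis. Payload 19.9 kg.
Tool frame: the origin (TCP) lies between the finger pads; the fingertips stand 19 mm ahead of it and the grasp point (between the pads) is the TCP; z points along the fingers, y is the direction in which the jaws open and shut (so a half turn about z gives the same grasp; the last joint's range is limited). The gripper opens to 94 mm and grips with 3 to 60 N. Pads are 16 mm wide; open, the fingers measure 119 mm over their backs; the gripper's body (75 mm by 177 mm) begins 78 mm behind the grasp point.
Start: joints at [1.284, 0.417, -0.01, 1.614, 0.005, 1.111, -0.053], TCP at [0.151, -0.606, 0.224] pointing down, gripper open.
Joint ranges: [-2.81, 2.81], [-0.39, 2.02], [-1.27, 1.25], [0.06, 2.57], [-1.19, 4.33], [0.19, 2], [-2.82, 2.82]. Speed limits (rad/s): [1.89, 1.89, 2.39, 2.39, 3.01, 3.01, 3.01].

INTERFACE

Orientations are given as a 3x3 rotation matrix whose columns are the frame's x, y, z axes.
In Python, from rig import robot gives the robot as it stands. Calls block until the motion is done:
- robot.move_ptp(position, orientation): joint-space move of the TCP to a pose.
- robot.move_linear(position, velocity=0.15, frame=None, threshold=None): straight line of the TCP; frame=None keeps the orientation; velocity is the mean speed in m/s. With threshold (N) it stops when the force on the tool has changed by that much, and returns True; else False.
- robot.goto_joints(angles): joint-space move.
- robot.gripper_to(opening): finger opening in m; the grip force is fixed at half the most; returns when the fingers have stopped.
- robot.pause(seconds).
- robot.ik(position, orientation): joint angles nearest the present ones, or None.
- robot.get_state(): the state.
- robot.grab_frame(name): name is "scene" or "top" or "wrist"; returns the picture (420x560x3 uint8, red, green, blue); there is no depth.
- robot.camera_info(name): a dict with "fx", "fy", "cx", "cy" (pixels), "rvec" (rotation vector, rad) and "tvec" (3), from world to camera coordinates, as OpenCV has them. Camera axes: x right, y down, z forward; pixel columns grow to the right and rows downward; lengths in m; the calibration is good to about 2 mm. The wrist camera is an equidistant fisheye: a pixel r from the principal point sees the ray r / f radians off the axis. A picture is of the moment at which its call begins: read the wrist's pose just before it. camera_info takes no time and is no camera call; for the wrist camera it gives the pose at the moment of the call.
A pose or a line that the arm cannot do raises robot.PlanningError and nothing moves.
- robot.sign_off(): hands the job in, once; it reports no verdict.
The state is a dict: "time": time; "qpos": joint angles; "joint_vel": joint speeds; "effort": joint torques, N m; "ee_pos": TCP position; "tool_rot": TCP orientation; "force": force on the tool from outside, world axes, zero at the start; "moment": the same for the moment, N m; "opening": finger opening in m.
Only numpy, scipy, OpenCV 4.12 (cv2) and the standard library are available. Lean on these libraries where they do the work, as an engineer would, in place of code of your own. Each camera call takes 0.05 s, during which the arm holds its last target. There are 200 camera calls.

TASK

Load the six-sided copper lantern roof into the hexagonal nest on the bench, shuffling it until its foot has dropped fully home and lies flat on the pocket's floor. Then set the copper cowl upright over the roof's tapered collar so that the two cones nest, let go gently without dropping it or pressing it down hard so it does not jam, and leave the jar, the finial and the square roof where they stand.

Things in the scene. Friction and masses are not known exactly. Their poses are not given: they have to be found in the camera images.
- roof: six-sided copper lantern roof, loose, 0.3 to 0.6 kg, upright on the bench. Flat hexagonal foot 86 mm across flats, 14 mm thick; round step 80 mm across to height 18 mm; tapered collar from 70 mm across there to 34 mm across at height 54 mm; cylindrical neck above. Origin: centre of the foot's underside, z up; x points at a corner of the hexagon (corners every 60 degrees)
- roof_neck (a point): centre of the roof's neck, 68 mm above the underside of its foot: a plain cylinder 26 mm across from height 54 to 82 mm (top of the roof), the place to grip the roof from above
- cowl: copper cowl that caps the roof: loose, hollow, open below, 0.1 to 0.2 kg, upright, 107 mm tall, round. Outside 75 mm across at the bottom, narrowing to 40 mm at height 34 mm, straight to 65 mm. Inside 67 mm across at the bottom, tapering with the collar's slope to 34 mm across at height 33 mm, then a 34 mm hole up to height 64 mm. Origin: centre of its bottom, z up
- cowl_grip (a point): centre of the cowl's grip, 85 mm above its bottom: a plain cylinder 22 mm across from height 70 to 100 mm, standing on a 43 mm disc, with a small point above
- cowl_seat (a point): point on the roof's axis 21 mm above the underside of its foot: the cowl's origin comes to rest here when the cones touch all round, leaving a 3 mm gap over the roof's step
- hex_nest: nest for six-sided roofs, fixed to the bench: dark wooden disc 156 mm across, 12 mm thick, with six blue bars (12 mm wide) round a hexagonal pocket 89 mm across flats, 11 mm deep, its top 6 mm flaring to 95 mm across; rim top 23 mm above the bench. Origin: centre of the disc's underside, z up; x points at a corner of the pocket (corners every 60 degrees)
- nest_floor (a point): the centre of the hexagonal pocket's floor, 12 mm above the bench, axes as the nest's
- square_nest: another fixed nest, for square roofs: dark wooden disc 160 mm across, 12 mm thick, with four blue bars round a square pocket 89 mm wide and 11 mm deep, flared likewise. Not used here. The two nests may change places from one time to the next
- rivet_jar: a closed amber jar, 56 mm across and 75 mm tall, standing beyond the other things; a bystander
- square_roof: a small copper roof with a square foot (80 mm square, 72 mm tall overall), standing beyond the other things; a bystander, not the part to be loaded
- finial: a turned copper finial, 48 mm across and 85 mm tall, standing beyond the other things; a bystander

How it is judged:
On the way, in this order (a step that is already met when the one before it is completed fails the run):
1. the roof's foot lies fully home and flat in the hexagonal pocket, with the cowl not yet on it (z of roof in the frame of nest_floor below 0.003 m and horizontal distance between roof and nest_floor below 0.005 m and angle between roof's own z axis and vertical below 0.05 rad and horizontal distance between cowl and roof above 0.03 m), for 0.2 s.
2. the cowl sits nested on the seated roof's collar (z of cowl in the frame of roof between 0.016 and 0.026 m and horizontal distance between cowl and roof below 0.005 m and angle between cowl's own z axis and vertical below 0.09 rad and z of roof in the frame of nest_floor below 0.003 m and horizontal distance between roof and nest_floor below 0.005 m and angle between roof's own z axis and vertical below 0.05 rad), for 0.2 s.
At the end, for the whole second after the job is handed in: roof foot on the hex pocket floor (within 3 mm in height, 5 mm of centre, tilt under 0.05 rad); cowl on its collar (bottom 16 to 26 mm above the underside of the foot, axes within 5 mm, tilt under 0.09 rad); both released and at rest (all of step 2 and linear speed of each of roof, cowl below 0.02 m/s); the robot touches nothing.
It fails at once if the cowl is let fall onto the roof (out of the fingers and falling faster than 0.45 m/s, a drop of about 10 mm) (horizontal distance between cowl and roof below 0.02 m and contact force between the fingers and cowl below 0.1 N and linear speed of cowl above 0.45 m/s).
It fails at once if the cowl is pressed onto the roof with more than 45 N of contact force between the cones, which jams the cones (contact force between cowl and roof above 45 N).
It fails at once if a bystander (jar, square roof or finial) is moved by more than 40 mm (distance of any of rivet_jar, square_roof, finial from where it was at the start of the episode above 0.04 m).
It also fails if it takes over 58 s, if anything falls off the work surface, if the arm or the gripper's body presses on something with over 40 N, if the wrist force passes 120 N, or if a joint passes its speed limit or range.

## Working session

There is one attempt and no reset: what is moved stays moved. The work goes in short steps, each a Python script; the robot and the scene stay as the last script left them, time stands still between calls to the robot, and variables do not carry over. Pictures are saved under pics/ and viewed, about 8 in all and at most 12, crops included, and the job is handed in when it is done.

```bash
mkdir -p pics && ls && python3 - <<'E'
from rig import robot
import cv2, numpy as np
for n in ("top","scene"):
    im=robot.grab_frame(n); cv2.imwrite(f"pics/{n}0.png",im[:,:,::-1])
    print(n,{k:np.round(v,4).tolist() for k,v in robot.camera_info(n).items()})
s=robot.get_state(); print(s["time"],s["tool_rot"].round(3) if hasattr(s["tool_rot"],"round") else s["tool_rot"],s["ee_pos"])
E
```

```text
pics
top {'fx': 403.0824, 'fy': 403.0824, 'cx': 284.0891, 'cy': 212.2058, 'rvec': [2.1167, -2.1578, 0.1139], 'tvec': [0.0159, 0.621, 0.8289]}
scene {'fx': 393.9469, 'fy': 393.9469, 'cx': 278.0091, 'cy': 210.2738, 'rvec': [0.9344, 2.4323, -1.0947], 'tvec': [0.4445, -0.1814, 1.0586]}
0.1 [[ 0.97   0.242 -0.   ]
 [ 0.242 -0.97   0.001]
 [-0.    -0.001 -1.   ]] [ 0.15138874 -0.60608111  0.22391892]
```

View pics/top0.png

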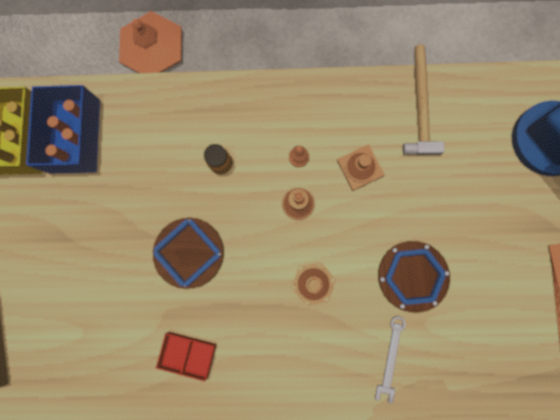

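View pics/scene0.png

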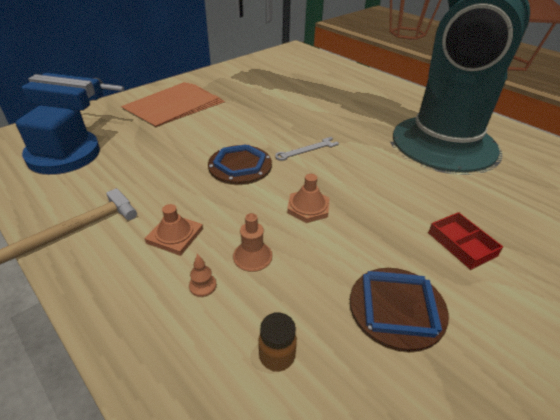

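The top view shows the hex nest at about (414,276), the roof at (314,284), the cowl at (299,203), the square roof at (360,167), the finial at (299,155), the jar at (218,158) and the square nest at (188,252). The scene view agrees.

```bash
cat > h.py <<'E'
from rig import robot
import cv2, numpy as np
def rays(info,px,fish=False):
    px=np.atleast_2d(np.asarray(px,float)); R=cv2.Rodrigues(np.array(info["rvec"],float))[0]; t=np.array(info["tvec"],float)
    d=(px-[info["cx"],info["cy"]])/[info["fx"],info["fy"]]
    if fish:
        th=np.linalg.norm(d,axis=1,keepdims=True); v=np.hstack([d/np.maximum(th,1e-9)*np.sin(th),np.cos(th)])
    else: v=np.hstack([d,np.ones((len(d),1))])
    return -R.T@t, v@R
def plane(info,px,z,fish=False):
    c,v=rays(info,px,fish); return c+v*((z-c[2])/v[:,2:])
def down(yaw):  # tool x at yaw, z down
    c,s=np.cos(yaw),np.sin(yaw); return np.array([[c,s,0],[s,-c,0],[0,0,-1.]])
def hexyaw(pts,c,period=60):
    "yaw (mod 60deg) of hexagon corners, from the boundary points: phase of 6th harmonic of the radius"
    d=pts[:,:2]-c[:2]; a=np.unwrap(np.arctan2(d[:,1],d[:,0])); r=np.hypot(d[:,0],d[:,1])
    return np.degrees(np.angle(np.sum(r*np.exp(6j*a)*np.abs(np.gradient(a)))) )/6
def look(name,fn):
    info=robot.camera_info(name); im=robot.grab_frame(name)[:,:,::-1].copy(); cv2.imwrite(fn,im); np.save(fn[:-4]+".npy",np.array(info,dtype=object),allow_pickle=True); return info,im
E
python3 - <<'E'
from h import *
info=robot.camera_info("top"); im=cv2.imread("pics/top0.png"); hsv=cv2.cvtColor(im,cv2.COLOR_BGR2HSV)
m=cv2.inRange(hsv,(100,120,60),(130,255,255)); m[:, :360]=0; m[:,470:]=0
cs,_=cv2.findContours(m,cv2.RETR_EXTERNAL,cv2.CHAIN_APPROX_NONE); c=max(cs,key=cv2.contourArea)[:,0].astype(float)
p=plane(info,c,0.023); h=cv2.convexHull(p[:,:2].astype(np.float32))[:,0]; M=cv2.moments(h[:,None]); cen=np.array([M["m10"],M["m01"]])/M["m00"]
print("nest",cen,"flat-flat eq",np.sqrt(M["m00"]*2/np.sqrt(3)),"yaw",hexyaw(p,cen))
for n,px,z in (("roof top",(314,284),.07),("roof foot",(314,284),.0),("cowl tip",(297,197),.1),("finial",(299,155),.04),("sqroof",(363,160),.07),("jar",(216,155),.075)): print(n,plane(info,px,z)[0].round(3))
r=plane(info,(314,284),.06)[0]; mid=(r[:2]+cen)/2
import time
s=robot.get_state(); a=np.arctan2(mid[1],mid[0])
print("mid",mid, robot.ik([*mid,0.30],down(0)), robot.ik([*mid,0.30],down(a)))
wi=robot.camera_info("wrist"); R=cv2.Rodrigues(np.array(wi["rvec"]))[0]; C=-R.T@np.array(wi["tvec"])
print({k:wi[k] for k in("fx","cx","cy")},"cam in tool:",np.array(s["tool_rot"]).T@(C-s["ee_pos"]),"axis",np.array(s["tool_rot"]).T@R[2])
E
```

```text
nest [ 0.47959975 -0.27409674] flat-flat eq 0.10857928557471055 yaw -25.301372550098648
roof top [ 0.468 -0.055  0.07 ]
roof foot [ 0.466 -0.058  0.   ]
cowl tip [ 0.644 -0.024  0.1  ]
finial [ 0.748 -0.031  0.04 ]
sqroof [ 0.725 -0.166  0.07 ]
jar [0.743 0.146 0.075]
mid [ 0.4737937  -0.16487445] [ 0.61775158  0.14407047 -0.38056423  1.80810468  0.0572457   1.20015146
 -1.35078601] [ 0.58342291  0.14147408 -0.34226561  1.80915148  0.0508058   1.19950991
 -1.67980484]
{'fx': 325.19226210127806, 'cx': 275.33749225791126, 'cy': 208.39267982232465} cam in tool: [ 0.08261686 -0.00025421 -0.16040931] axis [-2.81075456e-01 -2.79386914e-04  9.59685631e-01]
```

```bash
python3 - <<'E'
from h import *
robot.move_ptp([0.40,-0.274,0.20],down(0)); i,n=look("wrist","pics/w_nest.png"); print(robot.get_state()["time"])
robot.move_ptp([0.40,-0.055,0.20],down(0)); i,r=look("wrist","pics/w_roof.png"); print(robot.get_state()["time"])
cv2.imwrite("pics/pair.png",cv2.resize(np.vstack([n,r]),None,fx=.714,fy=.714))
E
```

```text
1.6833
2.6167
```

View pics/pair.png

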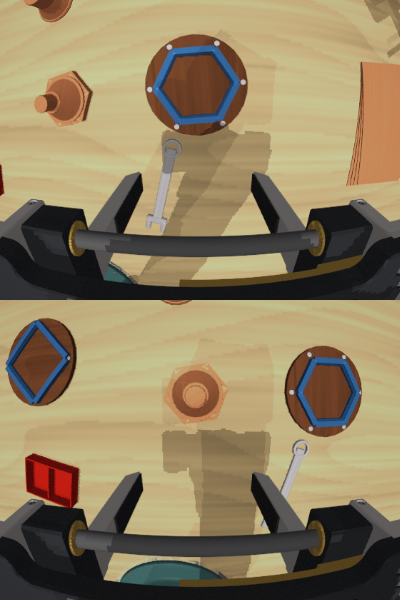

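The nest is at about (276,119) in the first wrist picture and the roof at (274,133) in the second. Both are clear, so I'm segmenting them with their heights.

```bash
python3 - <<'E'
from h import *
def blob(m,near):
    m=cv2.morphologyEx(m,cv2.MORPH_CLOSE,np.ones((3,3),np.uint8))
    cs,_=cv2.findContours(m,cv2.RETR_EXTERNAL,cv2.CHAIN_APPROX_NONE)
    cs=[c for c in cs if cv2.contourArea(c)>60]
    return min(cs,key=lambda c:np.linalg.norm(c[:,0].mean(0)-near))[:,0].astype(float)
def area(p):
    M=cv2.moments(cv2.convexHull(p[:,:2].astype(np.float32))); return np.array([M["m10"],M["m01"]])/M["m00"],np.sqrt(M["m00"]*2/np.sqrt(3))
ld=lambda f:(np.load(f"pics/{f}.npy",allow_pickle=True).item(),cv2.imread(f"pics/{f}.png"))
i,im=ld("w_nest"); hsv=cv2.cvtColor(im,cv2.COLOR_BGR2HSV); vis=[im.copy()]
c=blob(cv2.inRange(hsv,(95,110,50),(130,255,255)),(276,119)); p=plane(i,c,.023,1); cen,w=area(p); print("nest",cen,w,hexyaw(p,cen))
dk=blob(cv2.inRange(hsv,(0,0,0),(180,255,255))*0+((hsv[...,2]<140)&(hsv[...,1]>110)).astype(np.uint8)*255,(276,119)); 
p=plane(i,dk,.012,1); print("disc",cv2.minEnclosingCircle(p[:,:2].astype(np.float32)),area(p))
cv2.polylines(vis[0],[c.astype(int)],True,(0,255,0)); cv2.polylines(vis[0],[dk.astype(int)],True,(0,0,255))
i,im=ld("w_nest"); 
j,jm=ld("w_roof"); hsv=cv2.cvtColor(jm,cv2.COLOR_BGR2HSV)
c=blob(cv2.inRange(hsv,(95,110,50),(130,255,255)),(452,129)); p=plane(j,c,.023,1); cen,w=area(p); print("nest from roof view",cen,w,hexyaw(p,cen))
print("hsv rooffoot",hsv[117,248],hsv[160,252],"wood",hsv[133,200],hsv[190,180], "shadow",hsv[100,350])
m=cv2.inRange(hsv,(0,60,40),(14,255,255)); c=blob(m,(274,133)); p=plane(j,c,.014,1); cen,w=area(p); print("roof foot",cen,w,hexyaw(p,cen)); vis.append(jm.copy()); cv2.polylines(vis[1],[c.astype(int)],True,(0,255,0))
a=cv2.resize(vis[0][50:190,180:380],None,fx=3,fy=3); b=cv2.resize(vis[1][60:200,180:380],None,fx=3,fy=3); cv2.imwrite("pics/seg.png",cv2.resize(np.vstack([a,b]),None,fx=.7,fy=.7))
E
```

```text
nest [ 0.47923328 -0.27374528] 0.11235865820093717 -25.445115254258297
disc ((0.47892099618911743, -0.2738076150417328), 0.07764242589473724) (array([ 0.47905428, -0.27392751]), np.float64(0.14654497904651323))
nest from roof view [ 0.47924834 -0.27167641] 0.11454666832995301 -25.59099718065146
hsv rooffoot [ 10 163 149] [ 13 138 198] wood [ 21  89 197] [ 20  96 194] shadow [ 24  80 197]
roof foot [ 0.46320456 -0.05526458] 0.08124837480070445 -22.897915291183086
```

View pics/seg.png

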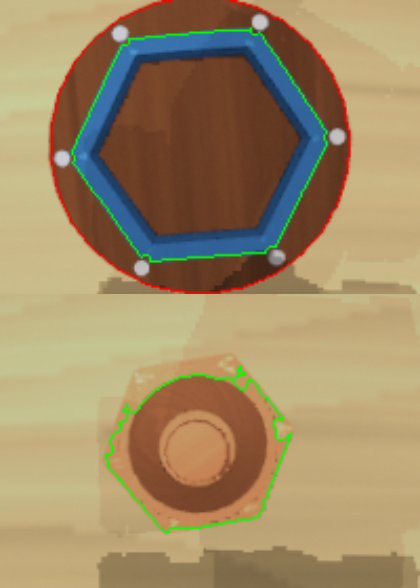

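The nest outline is clean, with centre (0.479,-0.274), yaw about -25.4°, and a disc radius of 77.6 mm against 78 expected. The roof mask cuts off the far side of the foot, so I'm loosening it, measuring the neck top, and finding the cowl.

```bash
python3 - <<'E'
from h import *
robot.move_ptp([0.56,-0.03,0.24],down(0)); look("wrist","pics/w_cowl.png")
ld=lambda f:(np.load(f"pics/{f}.npy",allow_pickle=True).item(),cv2.imread(f"pics/{f}.png"))
def blob(m,near):
    m=cv2.morphologyEx(m,cv2.MORPH_OPEN,np.ones((3,3),np.uint8)); m=cv2.morphologyEx(m,cv2.MORPH_CLOSE,np.ones((5,5),np.uint8))
    cs,_=cv2.findContours(m,cv2.RETR_EXTERNAL,cv2.CHAIN_APPROX_NONE); cs=[c for c in cs if cv2.contourArea(c)>150]
    return min(cs,key=lambda c:np.linalg.norm(c[:,0].mean(0)-near))[:,0].astype(float)
def area(p):
    h=cv2.convexHull(p[:,:2].astype(np.float32)); M=cv2.moments(h); return np.array([M["m10"],M["m01"]])/M["m00"],np.sqrt(M["m00"]*2/np.sqrt(3))
vis=[]
for f,near,z in (("w_roof",(274,133),.014),("w_cowl",None,.0)):
    j,im=ld(f); lab=cv2.cvtColor(im,cv2.COLOR_BGR2LAB); 
    if near is None:
        R=cv2.Rodrigues(np.array(j["rvec"]))[0]; v=R@np.array([.64,-.026,.05])+j["tvec"]; th=np.arctan2(np.hypot(*v[:2]),v[2]); near=np.array([j["cx"],j["cy"]])+j["fx"]*th*v[:2]/np.hypot(*v[:2]); print("cowl px",near)
    w=im[:,:]; x,y=map(int,near)
    A=lab[...,1]; sub=A[max(y-80,0):y+80,x-90:x+90]; t,_=cv2.threshold(sub,0,255,cv2.THRESH_OTSU); t=min(t,np.median(sub)+5); print("thr",t,np.median(sub))
    c=blob((A>t).astype(np.uint8)*255,near); p=plane(j,c,z,1); cen,wd=area(p); print(f,cen,wd,hexyaw(p,cen),cv2.minEnclosingCircle(p[:,:2].astype(np.float32)))
    cv2.polylines(im,[c.astype(int)],True,(0,255,0)); y0=max(y-80,0); vis.append(cv2.resize(im[y0:y0+160,x-100:x+100],None,fx=2.5,fy=2.5,interpolation=cv2.INTER_NEAREST)); print("crop origin",x-100,y0)
cv2.imwrite("pics/seg2.png",cv2.resize(np.vstack(vis),None,fx=.75,fy=.75)); print(robot.get_state()["time"])
E
```

```text
thr 135.0 130.0
w_roof [ 0.46532597 -0.05471595] 0.08453443668495196 -20.199752527071006 ((0.464963436126709, -0.053852666169404984), 0.04814498871564865)
crop origin 174 53
cowl px [271.07996254 117.49874131]
thr 134.0 129.0
w_cowl [ 0.64542538 -0.02533263] 0.07090843530420264 19.925526588470195 ((0.6455904841423035, -0.025392305105924606), 0.03796746954321861)
crop origin 171 37
3.375
```

View pics/seg2.png

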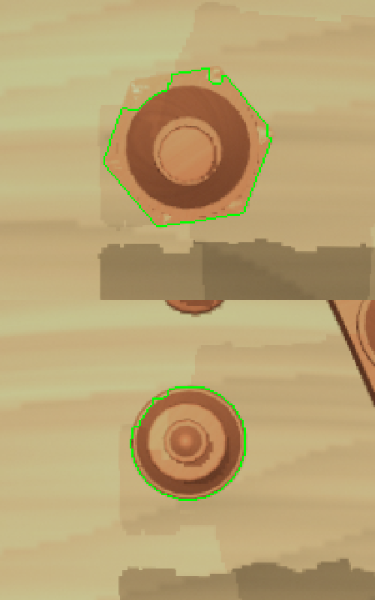

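Cowl centre is (0.6455,-0.0254), with radius 38 mm against 37.5 expected. The roof's far corner is still cut off in the mask, so I'm using its four clean corners and the neck top. Then I grasp and lift.

```bash
python3 - <<'E'
from h import *
j=np.load("pics/w_roof.npy",allow_pickle=True).item()
cr=np.array([(105,160),(158,226),(245,211),(271,139)])/1.875+[174,53]
p=plane(j,cr,.014,1)[:,:2]; print("side lengths (49.7)",np.linalg.norm(np.diff(p,axis=0),axis=1),"diag (99.3)",np.linalg.norm(p[0]-p[3]))
c=(p[0]+p[3])/2; d=p-c; ang=np.degrees(np.arctan2(d[:,1],d[:,0])); yaw=np.degrees(np.angle(np.exp(6j*np.radians(ang)).sum()))/6
print("c",c,"ang",ang%60-60,"yaw",yaw,"neck",plane(j,np.array([[187,154]])/1.875+[174,53],.082,1))
n=plane(j,np.array([[187,154]])/1.875+[174,53],.082,1)[0]
g=(c+n[:2])/2; print("grasp",g)
assert np.linalg.norm(c-n[:2])<.006
robot.move_ptp([*g,.14],down(0)); robot.move_linear([*g,.0745],.1,threshold=15); robot.gripper_to(0.0); s=robot.get_state(); print("opening",s["opening"],s["ee_pos"],s["force"])
robot.move_linear([g[0],g[1],.13],.1); robot.pause(.2); s=robot.get_state(); print("opening",s["opening"],s["force"],s["time"])
i,im=look("wrist","pics/w_held.png"); cv2.imwrite("pics/held_crop.png",cv2.resize(im[80:330,120:430],None,fx=2,fy=2))
E
```

```text
side lengths (49.7) [0.04880426 0.05085427 0.04407029] diag (99.3) 0.09495636888817553
c [ 0.46522221 -0.05461375] ang [-22.79940139 -21.15879802 -17.42680543 -22.79940139] yaw -21.063137391405455 neck [[ 0.46621583 -0.0545267   0.082     ]]
grasp [ 0.46571902 -0.05457023]
opening 0.02557685807677355 [ 0.46571679 -0.05452145  0.0745108 ] [-0.76610996 -0.63564763 -0.26067118]
opening 0.025494266726121574 [ 0.85396571  0.42785938 -5.17614486] 6.7667
```

View pics/held_crop.png

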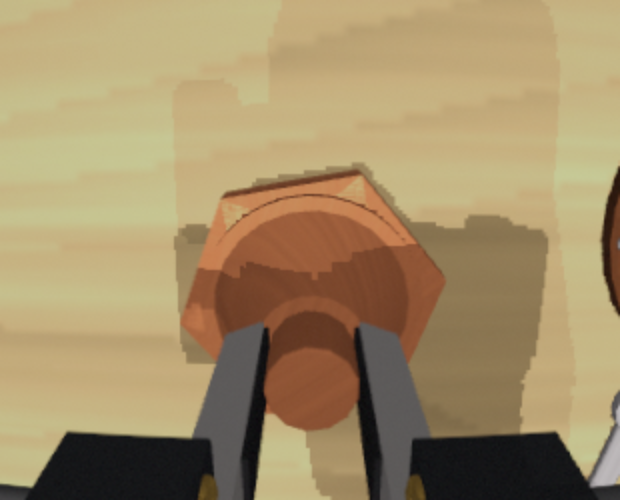

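The roof is held with an opening of 25.5 mm and weighs about 0.5 kg. Its foot corners in the full wrist picture are near (232,178), (299,168), (342,219) and (211,241), so I can measure the in-hand yaw.

```bash
python3 - <<'E'
from h import *
i=np.load("pics/w_held.npy",allow_pickle=True).item()
p=plane(i,np.array([(182,322),(224,197),(358,177),(444,278)])/2+[120,80],.0695,1)[:,:2]
d=np.diff(p,axis=0); print("sides",np.linalg.norm(d,axis=1),"edge dirs",np.degrees(np.arctan2(d[:,1],d[:,0]))%60-60, "diag",np.linalg.norm(p[3]-p[0]),np.degrees(np.arctan2(*(p[3]-p[0])[::-1]))%60-60,"c",(p[0]+p[3])/2)
# trailing
E
```

```text
sides [0.0499551  0.04679533 0.04854118] edge dirs [-20.56174429 -21.46379619 -18.75385029] diag 0.09736015905972177 -19.81174012454771 c [ 0.46672852 -0.05437527]
```

In-hand yaw is about -20.3° and the centre is roughly 0.5 to 1 mm ahead of the TCP. I carry it over with tool yaw -5.2° and lower it guarded, shuffling if it stops high (home is TCP z about 0.0865).

```bash
python3 - <<'E'
from h import *
x,y=.4786,-.2738; yaw0=-5.2
robot.move_linear([.4657,-.0546,.15],.15)
robot.move_ptp([x,y,.15],down(np.radians(yaw0))); robot.move_linear([x,y,.108],.1)
robot.pause(.2); f0=np.array(robot.get_state()["force"])
hit=robot.move_linear([x,y,.086],.03,threshold=8); s=robot.get_state(); print(hit,s["ee_pos"],np.array(s["force"])-f0,s["time"])
pat=[(0,0,3),(0,0,-3),(.0015,0,0),(-.0015,0,0),(0,.0015,0),(0,-.0015,0),(.002,.002,2),(-.002,-.002,-2),(.002,-.002,-2),(-.002,.002,2)]
for dx,dy,dw in pat:
    z=robot.get_state()["ee_pos"][2]
    if z<.0885: break
    zz=z+.0005
    robot.move_linear([x+dx,y+dy,zz],.02,frame=down(np.radians(yaw0+dw)))
    hit=robot.move_linear([x+dx,y+dy,.086],.03,threshold=8); s=robot.get_state(); print((dx,dy,dw),hit,s["ee_pos"].round(4),(np.array(s["force"])-f0).round(1),s["time"])
E
```

```text
True [ 0.47834658 -0.27363773  0.08634043] [0.43424691 0.527331   8.32119415] 9.4333
```

The contact came at TCP z 0.0863, which is fully home. I release, back off, and check from above.

```bash
python3 - <<'E'
from h import *
robot.gripper_to(.06); robot.pause(.2)
p=robot.get_state()["ee_pos"]; robot.move_linear([p[0],p[1],.18],.15)
robot.move_ptp([.385,-.274,.18],down(0)); i,im=look("wrist","pics/w_seated.png"); cv2.imwrite("pics/seated.png",cv2.resize(im[20:220,160:400],None,fx=2.5,fy=2.5)); print(robot.get_state()["time"])
R=cv2.Rodrigues(np.array(i["rvec"]))[0]
for pt in ((.4791,-.2738,.094),(.4791,-.2738,.026)):
    v=R@np.array(pt)+i["tvec"]; th=np.arctan2(np.hypot(*v[:2]),v[2]); u=np.array([i["cx"],i["cy"]])+i["fx"]*th*v[:2]/np.hypot(*v[:2]); print("crop px",(u-[160,20])*2.5)
E
```

```text
11.625
crop px [288.65012067 198.34892613]
crop px [288.7027386  207.08122322]
```

View pics/seated.png

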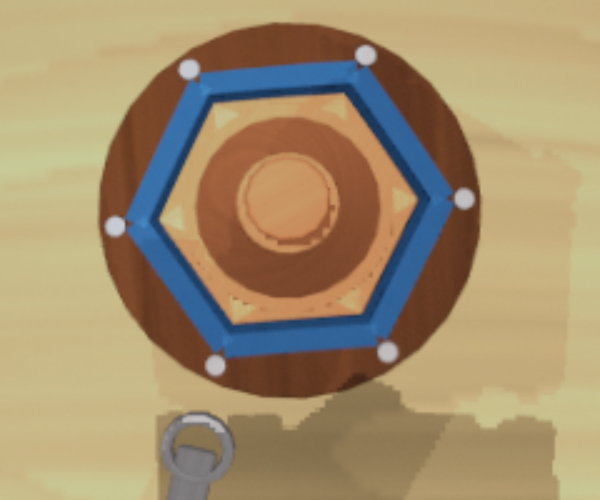

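The roof lies level, centred and parallel in the pocket. Its neck top is within about 1 mm of the predicted pixel. Next is the cowl.

```bash
python3 - <<'E'
from h import *
cx,cy=.6455,-.0254
robot.move_ptp([cx,cy,.20],down(0)); robot.move_linear([cx,cy,.091],.1,threshold=10); print(robot.get_state()["ee_pos"])
robot.gripper_to(0.0); print(robot.get_state()["opening"])
robot.move_linear([cx,cy,.125],.08); robot.pause(.2); s=robot.get_state(); print(s["opening"],s["force"],s["time"])
robot.move_linear([cx,cy,.24],.15); i,im=look("wrist","pics/w_cheld.png"); cv2.imwrite("pics/cheld.png",cv2.resize(im[80:330,120:430],None,fx=2,fy=2))
R=cv2.Rodrigues(np.array(i["rvec"]))[0]; p=robot.get_state()["ee_pos"]
a=np.linspace(0,2*np.pi,13)[:-1]
o=[]
for k in a:
    v=R@np.array([p[0]+.0375*np.cos(k),p[1]+.0375*np.sin(k),p[2]-.091])+i["tvec"]; th=np.arctan2(np.hypot(*v[:2]),v[2]); o.append(((np.array([i["cx"],i["cy"]])+i["fx"]*th*v[:2]/np.hypot(*v[:2])-[120,80])*2).round().astype(int).tolist())
print("expected bottom rim crop px",o[0],o[3],o[9])
E
```

```text
[ 0.64588534 -0.02537701  0.09166727]
0.021488575022952504
0.021153992078207912 [ 0.4667323   0.46502358 -1.33333222] 15.675
expected bottom rim crop px [312, 186] [220, 277] [403, 277]
```

View pics/cheld.png

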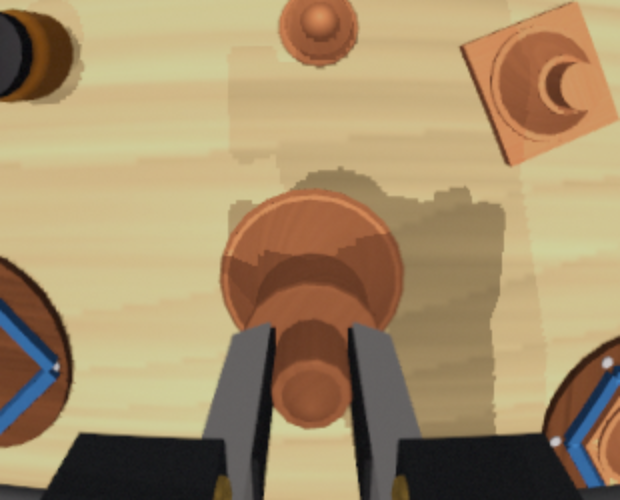

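The cowl is gripped upright (opening 21.2 mm, about 0.14 kg). Its bottom rim is at crop (313,189), (221,275) and (403,270), within about 1 mm of prediction. The jar, finial and square roof are untouched. Placing it now with a guarded descent; cone contact should come at TCP z about 0.1245.

```bash
python3 - <<'E'
from h import *
x,y=.4788,-.2736
robot.move_ptp([x,y,.24],down(0)); robot.pause(.2); print(robot.get_state()["ee_pos"])
h=robot.move_linear([x,y,.14],.1,threshold=8); s=robot.get_state(); print(h,s["ee_pos"],s["force"])
if not h:
    robot.pause(.2); f0=np.array(robot.get_state()["force"])
    h=robot.move_linear([x,y,.1215],.015,threshold=4); s=robot.get_state(); print(h,s["ee_pos"],np.array(s["force"])-f0,s["opening"],s["time"])
E
```

```text
[ 0.47953587 -0.2726405   0.23990238]
False [ 0.47912573 -0.27376562  0.14058368] [ 0.24375986 -0.04420446 -1.74467537]
True [ 0.47888511 -0.2735882   0.12449722] [ 0.01744958 -0.79136267  6.53372912] 0.021214098741544812 20.2917
```

Contact came at z 0.1245, exactly where the cones should meet, with about 6.5 N. I release slowly and retreat straight up.

```bash
python3 - <<'E'
from h import *
robot.gripper_to(.024); robot.pause(.2); robot.gripper_to(.05); robot.pause(.3)
p=robot.get_state()["ee_pos"]; print(p,robot.get_state()["force"])
robot.move_linear([p[0],p[1],.22],.12)
robot.move_ptp([.385,-.274,.22],down(0)); i,im=look("wrist","pics/w_end.png"); j,sc=look("scene","pics/s_end.png"); look("top","pics/t_end.png"); print(robot.get_state()["time"])
R=cv2.Rodrigues(np.array(i["rvec"]))[0]
for pt in ((.4788,-.2736,.140),(.4788,-.2736,.033),(.5163,-.2736,.033),(.4788,-.2361,.033),(.4788,-.3111,.033)):
    v=R@np.array(pt)+i["tvec"]; th=np.arctan2(np.hypot(*v[:2]),v[2]); u=np.array([i["cx"],i["cy"]])+i["fx"]*th*v[:2]/np.hypot(*v[:2]); print("crop px",(u-[180,30])*2)
cv2.imwrite("pics/end.png",np.hstack([cv2.resize(im[30:230,180:380],(400,400)),cv2.resize(sc[70:270,140:340],(400,400))]))
a=cv2.imread("pics/top0.png"); b=cv2.imread("pics/t_end.png")
for n,(u,v) in dict(jar=(218,158),finial=(299,155),sqroof=(360,167)).items():
    print(n,cv2.phaseCorrelate(*[cv2.cvtColor(q[v-24:v+24,u-24:u+24],cv2.COLOR_BGR2GRAY).astype(float) for q in (a,b)]))
E
```

```text
[ 0.47833662 -0.27339667  0.12402004] [-0.04215968 -0.87228124 -0.29309477]
23.225
crop px [189.96097563 138.96157156]
crop px [190.21416151 148.88826142]
crop px [190.1595058   79.25932211]
crop px [119.09418043 149.76321782]
crop px [261.34817425 149.63873227]
jar ((0.006378817727263453, -0.1078896309578461), 1.0255852576041107)
finial ((-0.0825993598895316, -0.009592900087987744), 1.0454364868229888)
sqroof ((0.045399339191707355, -0.09470821634370807), 1.011434886079817)
```

View pics/end.png

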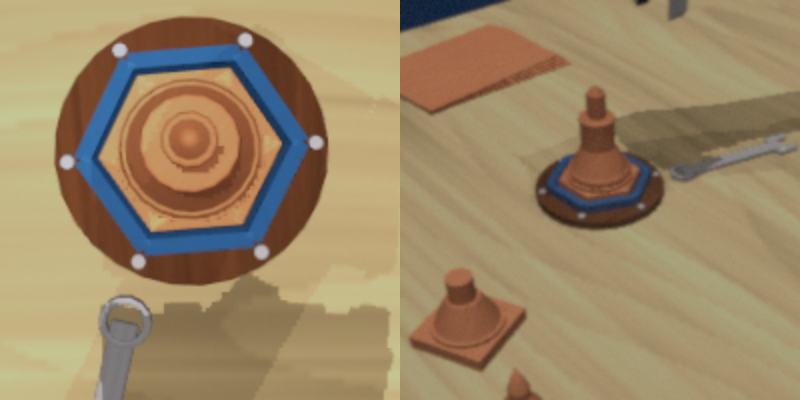

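The cowl stands upright and centred. Its tip is at (189,138) against (190,139) predicted, and its rim runs from 119 to 261 px as predicted. The bystanders have moved less than 0.2 px. Handing in.

```bash
python3 -c "
from rig import robot
robot.pause(.3); robot.sign_off()"
```

```text
the job is handed in; nothing more can be done
```

The roof is in the hexagonal nest with the cowl on its collar, and I handed the job in at about 23.5 s of the 58 s allowed. The sign-off gives no verdict, so these are my own last checks.

- **Roof:** I gripped it by the neck, turned it about 5° to match the pocket, and lowered it with a force guard. It dropped in on the first try, so no shuffling was needed. It stopped at tool height 86.3 mm, against 86.5 mm for fully home, and the picture afterwards showed it centred and level to about 1 mm.
- **Cowl:** It touched the collar at tool height 124.5 mm, as predicted for the cones meeting, with about 6.5 N (the limit is 45 N). I opened the fingers in two steps and backed straight up. In the last picture its tip and rim were within about 1 pixel of where they should be, and it stood upright.
- **Bystanders:** The jar, finial and square roof shifted less than 0.2 pixel between the first and last top views (about 0.4 mm).
- **Disagreements:** The tool stopped about 0.7 mm above its target height when gripping the cowl, which I allowed for. The first colour masks cut off part of the roof's foot, so I used its clean corners and the neck instead. The corner yaw estimates differed by up to 5°, until the look with the roof in hand settled it at about -20°.

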